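Index the stopper carousel and tap the jammed stoppers into the next cup

TASK

Push the carousel one click anticlockwise (seen from above), just one, so that the next empty cup stops under the mouth of the tilted bottle. Then gently tap the upper side of the bottle's neck until the three stoppers stuck in it have all dropped into that cup. Leave the other things on the bench where they are.

Things in the scene. Friction and masses are not known exactly. Their poses are not given: they have to be found in the camera images.
- dispenser: Stopper dispenser, bolted down: white base, six-cup carousel and a clear bottle tilted mouth-down on an aluminium fork. Origin: on the carousel's axis at bench height; z up; x points level from the axis out to the fork, y square to it; the bottle's axis lies in its x-z plane. Filling station, under the mouth: x = 78 mm. Fork and bottle: x 125 to 265, y -50 to 50, up to 240 mm high.
- carousel (a joint): Carousel angle about its vertical axis, rad: 0 at the start, growing anticlockwise seen from above. Six click positions 1.047 apart; the next anticlockwise is 1.047. A spring holds it in each: pushing at a post takes up to 3 N a quarter of a step in (0.26), then less, none at half way (0.52), then it springs on by itself into the next. Pushed half a step more, it would go on to the one after.
- carousel_top (a point): Point on the carousel's axis at the top of its disc, 58 mm above the bench. Disc 296 mm across. On it: six grey open cups 78 mm from the axis (60 mm across, rims 98 mm above the bench, inside 51 mm wide at the floor, 55 at the rim) and six upright steel posts 132 mm from the axis, midway between cups in angle (14 mm across, tops 115 mm above the bench).
- push_post (a point): Centre of the top (115 mm above the bench) of one of the six identical posts, turning with the carousel. At the start it stands 150 degrees anticlockwise of the dispenser's x axis, on the side away from the bottle; one step takes it to 210 degrees. Handy to push, but any post will do. No cup stands within 30 mm of a post's side.
- next_cup (a point): Centre of the inner floor (61 mm above the bench) of the cup to be filled, turning with the carousel: the empty cup that at the start is 60 degrees clockwise (from above) of the filling station. 37 mm deep inside. The cup at the station at the start and the two anticlockwise of it are already full, three stoppers each.
- mouth (a point): Centre of the bottle's open mouth; it moves with the bottle. The bottle's axis slopes 19 degrees down to the mouth; neck 31 mm outside, 25 mm bore, 56 mm long; body 68 mm across.
- tap_spot (a point): Point on the upper side of the bottle's neck, 18 mm from the mouth, about 161 mm above the bench, where to tap downward; it moves with the bottle. The way above is free. The neck rises towards the fork (19 degrees), so a broad fingertip touches a few mm above this point.
- bottle (a joint): Nod of the bottle about a level pivot in the fork, 60 mm behind the mouth, rad: 0 at rest; pressing the neck down nods the mouth down, at most 0.30 (stop; about 12 mm at the tap spot), resisted by 2 N at first to 8 N; a spring brings it back. At rest friction holds the stoppers; while nodded by more than about 0.23 (9 mm) they slide towards the mouth, so it may take more than one tap.
- stopper0: Loose white plastic stopper 0, origin at its centre, x axis along it (plain cylinder 14 mm across, 15 mm long, 10 g). The three lie one behind the other in the bottle's neck at the start; this one is nearest the mouth, its end 6 mm inside.
- stopper1: Loose white plastic stopper 1, origin at its centre, x axis along it (plain cylinder 14 mm across, 15 mm long, 10 g). The three lie one behind the other in the bottle's neck at the start; this is the middle one.
- stopper2: Loose white plastic stopper 2, origin at its centre, x axis along it (plain cylinder 14 mm across, 15 mm long, 10 g). The three lie one behind the other in the bottle's neck at the start; this is the innermost.
- tube_rack: Bystander, loose: white tube rack 90 x 170 x 50 mm with capped tubes standing in it, 84 mm high overall; origin at the centre of its underside, z up. Leave it where it stands.
- reagent_bottle: Bystander, loose: closed amber bottle, 48 mm across, 100 mm high; origin at the centre of its underside, z up. Leave it where it stands.
- spare_beaker: Bystander, loose: empty white beaker, 60 mm across, 60 mm high; origin at the centre of its underside, z up. Leave it where it stands.
- swab_box: Bystander, loose: flat white box of swabs, 100 x 190 x 60 mm; origin at the centre of its underside, z up. Leave it where it stands.
- timer: Bystander, loose: grey bench timer, 60 x 70 x 24 mm; origin at the centre of its underside, z up. Leave it where it stands.
- gel_bottle: Bystander, loose: clear hand-gel bottle, 60 mm across, 160 mm high; origin at the centre of its underside, z up. Leave it where it stands.

How it is judged:
On the way, in this order (a step that is already met when the one before it is completed fails the run):
1. the carousel rests in the next click position, the stoppers not yet in the cup (value of joint carousel between 0.977 and 1.117 rad and distance between each of stopper0, stopper1, stopper2 and next_cup above 0.05 m and velocity of joint carousel between -0.1 and 0.1 rad/s), for 0.2 s.
2. all three stoppers lie in the cup under the mouth (horizontal distance between each of stopper0, stopper1, stopper2 and next_cup below 0.025 m and z of stopper0 in the frame of next_cup between 0 and 0.037 m and z of stopper1 in the frame of next_cup between 0 and 0.037 m and z of stopper2 in the frame of next_cup between 0 and 0.037 m and value of joint carousel between 0.977 and 1.117 rad), for 0.2 s.
At the end, for the whole second after the job is handed in: the carousel rests in the next click position anticlockwise (1.047 rad, within 0.07), the three stoppers lie at rest inside the cup that came under the mouth (centres within 25 mm of its axis and below its rim), and the bottle has sprung back (nod under 0.05 rad) (all of step 2 and linear speed of each of stopper0, stopper1, stopper2 below 0.03 m/s and value of joint bottle below 0.05 rad); the robot touches nothing.
It fails at once if the carousel is pushed past the next position or turned back (value of joint carousel above 1.45 rad or value of joint carousel below -0.4 rad).
It fails at once if the bottle is struck or pressed with more than 40 N (contact force between any of the fingers, the arm and bottle above 40 N).
It fails at once if a bystander is moved by more than 30 mm or tipped over (distance of any of tube_rack, reagent_bottle, spare_beaker, swab_box, timer, gel_bottle from where it was at the start of the episode above 0.03 m or angle between any of tube_rack, reagent_bottle, spare_beaker, swab_box, timer, gel_bottle's own z axis and vertical above 0.5 rad).
It also fails if it takes over 42 s, if anything falls off the work surface, if the arm or the gripper's body presses on something with over 40 N, if the wrist force passes 120 N, or if a joint passes its speed limit or range.

ROBOT

A 6-joint arm with a two-finger parallel gripper is mounted at the origin on the work surface. World frame = base frame: x ahead of the robot, y to its left, z up, the work surface at z = 0. Lengths are in m, angles in rad, forces in N, time in s.
With the tool pointing down it reaches from about 0.35 to 0.925 m from the base axis. Payload 6.4 kg.
Tool frame: the origin (TCP) lies midway between the tips of the shut fingers; the grasp point (between the pads) lies 19 mm behind it (arm.tcp_to_grasp is the distance from the TCP to the grasp point, in m); y points along the fingers, z is the direction in which the jaws open and shut, and the axes are right-handed (so a half turn about y gives the same grasp; the last joint's range is limited). The gripper opens to 85 mm and grips with 20 to 120 N. Pads are 22 mm wide; open, the fingers measure 114 mm over their backs; the gripper's body (76 mm by 85 mm) begins 54 mm behind the grasp point. The pads swing forward as they close: fully open they stand 13 mm farther back than shut.
Start: joints at [-1.414, 0.245, 1.558, -0, 1.339, -0.174], TCP at [0.211, -0.615, 0.231] pointing down, gripper open.
Joint ranges: [-3.13, 3.13], [-1.02, 2.26], [0.13, 2.54], [-0.95, 4.09], [0.21, 2.88], [-2.74, 2.74]. Speed limits (rad/s): [2.57, 2.57, 3.14, 3.14, 3.14, 3.14].

INTERFACE

Orientations are given as a unit quaternion [w, x, y, z].
In Python, from plant import arm, viewer gives the robot as it stands.
- The arm moves only by the shell command python3 -m creep 'ROWS' [OPENING] [FORCE]. ROWS is JSON, a list of rows, each a list of 4 numbers: the shift along the tool's x, y, z as a fraction of full scale, then the turn about the tool's y as a fraction of full scale. A call has 1 to 8 rows; each row shifts and turns the commanded pose from where the row before left it, along the tool's axes as they then stand; what a row does not reach is not made up. Full scale, the value 1, is 2 cm for a shift and 0.1 rad for a turn. A row lasts 1/8 s, in which the tool goes at most 62.5 mm and 10.7 degrees, less where a joint would pass 70% of its speed; a pose out of reach is approached as far as the arm can. A call with a number of a shift or a turn outside -1 to 1 is refused whole. A call with a gripper value outside its range is refused whole. OPENING is the opening, from -1 (shut) to 1 (fully open), so that 0 is half open, set as the call begins (- or left out, the last holds). The fingers move at their own pace and stop on an object; FORCE is the grip in N (left out, the last holds). Time passes only in rows, so rows that do not move let the fingers close. It gives the time, the measured TCP pose, the force and the opening at its end, in the units of the state.
- arm.read_state(): the state, without advancing time (a new reading comes with each control period).
- viewer.snapshot(name): name is "side" or "top" or "wrist"; returns a dict with "img" (384x512x3 uint8, red, green, blue), "vfov" (degrees; the focal length in pixels is half the picture's height over the tangent of half this angle, whatever the lens; pixels are square), "cx", "cy" (the principal point, pixels), "xyz" and "attitude" of the camera in the world; the wrist camera has in their place "tool_from_camera" (4x4, takes a point from camera to tool coordinates, whose origin is the TCP and whose axes are the tool frame's). Camera axes: x right, y down, z forward; pixel columns grow to the right and rows downward; lengths in m; the calibration is good to about 2 mm. A picture is of the moment at which its call begins: read the wrist's pose just before it. There is no depth.
- arm.close_job(): hands the job in, once; it reports no verdict.
The state is a dict: "time_s": time; "q": joint angles; "joint_velocities": joint speeds; "joint_torque": joint torques, N m; "position": TCP position; "orientation": TCP orientation; "ft_force": force on the tool from outside, world axes, zero at the start; "wrist_torque": the same for the moment, N m; "finger_gap": finger opening in m.
Only numpy, scipy, OpenCV 4.12 (cv2) and the standard library are available. Lean on these libraries where they do the work, as an engineer would, in place of code of your own. Each camera call takes 0.05 s, during which the arm holds its last target.

## Working session

There is one attempt and no reset: what is moved stays moved. The work goes in short steps, Python scripts to look and compute and a shell command to move; the robot and the scene stay as the last step left them, time stands still between calls to the robot, and variables do not carry over. Pictures are saved under pics/ and viewed, and the job is handed in when it is done.

```bash
ls; mkdir -p pics
python3 - <<'E'
from plant import arm, viewer
import cv2
s=arm.read_state()
for k in s: print(k,s[k])
for n in ["side","top","wrist"]:
    d=viewer.snapshot(n); cv2.imwrite(f"pics/{n}0.png",d["img"][:,:,::-1])
    print(n,{k:v for k,v in d.items() if k!="img"})
E
```

```text
pics
time_s 0.0
q [-1.41411329e+00  2.45834649e-01  1.55903619e+00 -1.13209819e-05
  1.33868898e+00 -1.74096120e-01]
joint_velocities [-7.12511779e-04  7.80480548e-04 -2.00275890e-03  2.60504168e-04
 -5.74060372e-05 -7.51558807e-04]
joint_torque [-1.97804227e-03 -4.29518044e+01 -3.26126504e+01 -2.01356875e-04
  5.39075161e-03  8.08572963e-06]
position [ 0.21102267 -0.61419399  0.23015524]
orientation [ 0.11641868 -0.11641435  0.69815283 -0.69676181]
ft_force [-0.68194555 -0.59685739 -0.71849705]
wrist_torque [-0.00333042 -0.03655594 -0.02880086]
finger_gap 0.08540701587172607
side {'vfov': 56.57384720080374, 'cx': 257.5272728277704, 'cy': 188.0803594944263, 'xyz': array([0.51674367, 0.57792301, 0.70432989]), 'attitude': array([ 0.01513336, -0.04462707,  0.93190532, -0.35962742])}
top {'vfov': 49.58126352884203, 'cx': 254.4070957697113, 'cy': 196.09808420762806, 'xyz': array([0.40912404, 0.02851718, 1.08905284]), 'attitude': array([-0.04611624,  0.70723894, -0.70268054,  0.06266124])}
wrist {'vfov': 70.5751248101703, 'cx': 255.75476917901094, 'cy': 189.4212285528202, 'tool_from_camera': array([[-4.48442776e-04,  9.53908642e-01,  3.00096821e-01,
        -7.69864862e-02],
       [-1.49314302e-03, -3.00097156e-01,  9.53907473e-01,
        -1.42244702e-01],
       [ 9.99998785e-01, -2.03145573e-05,  1.55889843e-03,
         3.77580408e-04],
       [ 0.00000000e+00,  0.00000000e+00,  0.00000000e+00,
         1.00000000e+00]])}
```

View pics/top0.png

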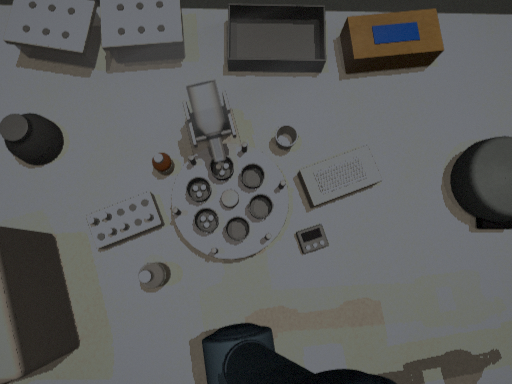

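View pics/side0.png

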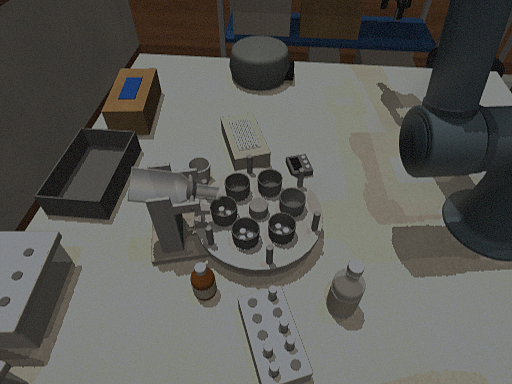

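View pics/wrist0.png

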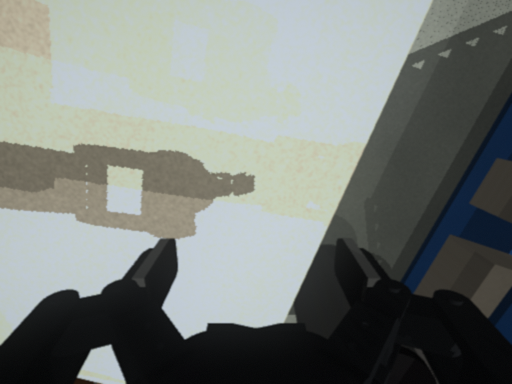

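The top view shows the carousel hub at about (230,198) and the bottle at about (210,110), with its mouth towards the cup at (221,169). I'll enlarge it to measure precisely.

```bash
cat > h.py <<'E'
import numpy as np, cv2
from scipy.spatial.transform import Rotation as R
from plant import arm, viewer
def q2R(q): return R.from_quat([q[1],q[2],q[3],q[0]]).as_matrix()
def cam(name):
    s=arm.read_state(); d=viewer.snapshot(name)
    f=d["img"].shape[0]/2/np.tan(np.radians(d["vfov"])/2)
    if name=="wrist":
        T=np.array(d["tool_from_camera"]); Rt=q2R(s["orientation"])
        Rc=Rt@T[:3,:3]; p=Rt@T[:3,3]+np.array(s["position"])
    else: Rc=q2R(d["attitude"]); p=np.array(d["xyz"])
    return dict(img=d["img"],f=f,cx=d["cx"],cy=d["cy"],R=Rc,p=p)
def plane(c,uv,z):
    uv=np.atleast_2d(uv).astype(float)
    r=np.c_[(uv[:,0]-c["cx"])/c["f"],(uv[:,1]-c["cy"])/c["f"],np.ones(len(uv))]@c["R"].T
    return c["p"]+r*((z-c["p"][2])/r[:,2])[:,None]
def proj(c,P):
    v=(np.atleast_2d(P)-c["p"])@c["R"]
    return np.c_[v[:,0]/v[:,2]*c["f"]+c["cx"],v[:,1]/v[:,2]*c["f"]+c["cy"]]
def crop(c,x0,y0,x1,y1,k,name):
    cv2.imwrite("pics/"+name,cv2.resize(np.ascontiguousarray(c["img"][y0:y1,x0:x1,::-1]),None,fx=k,fy=k,interpolation=cv2.INTER_CUBIC))
E
python3 - <<'E'
from h import *
c=cam("top"); crop(c,150,70,310,270,3.75 and 3,"top1.png")
c=cam("side"); crop(c,120,140,340,280,3,"side1.png")
E
```

```text
(no output)
```

View pics/top1.png

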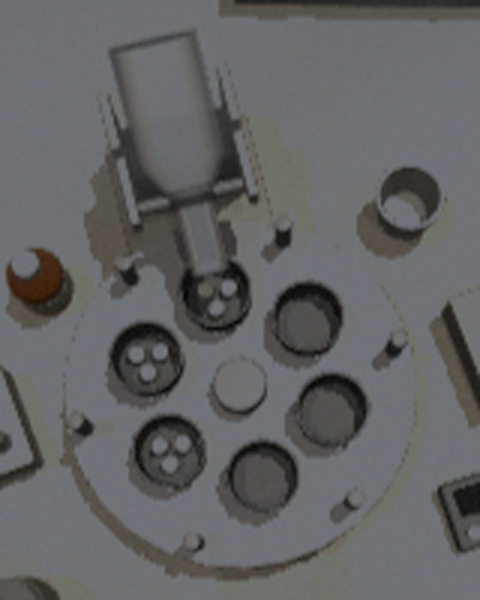

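View pics/side1.png

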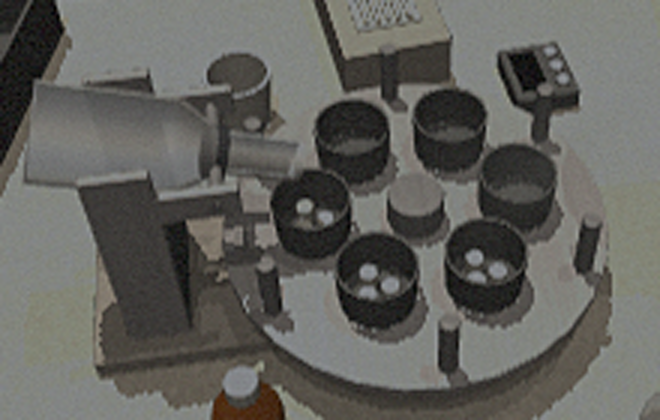

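Run:
```python
from h import *
from scipy.optimize import least_squares
c=cam("top")
px=np.array([(285,222),(400,338),(355,494),(192,542),(73,420),(125,263)])/3+[150,70]-1/3
P=plane(c,px,0.115); print(P.round(4))
hub=plane(c,np.array([[240,385]])/3+[150,70],0.075);print("hub",hub)
def res(v):
    th=v[2]-np.arange(6)*np.pi/3   # image clockwise = clockwise from above
    return (P[:,:2]-np.c_[v[0]+.132*np.cos(th),v[1]+.132*np.sin(th)]).ravel()
ce=P[:,:2].mean(0)
s=least_squares(res,[*ce,np.arctan2(*(P[0,:2]-ce)[::-1])]); print(s.x,np.degrees(s.x[2]),(s.fun*1000).round(1))
# posts 0 is at station -30deg, so dispenser x axis = +30deg
a=s.x[2]+np.pi/6; print("dispenser yaw",np.degrees(a))
def W(x,y,z):return [s.x[0]+x*np.cos(a)-y*np.sin(a),s.x[1]+x*np.sin(a)+y*np.cos(a),z]
for n,p in dict(hub=(0,0,.075),station=(.078,0,.098),push=(.132*np.cos(np.radians(150)),.132*np.sin(np.radians(150)),.115),mouth=(.078,0,.14)).items():
    w=W(*p); print(n,np.round(w,4),proj(c,w).round(1),((proj(c,w)-[150,70])*3).round(0))
for z in(.03,.05,.06,.1,.16):pass
cs=cam("side"); 
for P_ in [W(.132*np.cos(t),.132*np.sin(t),.115) for t in np.radians(np.arange(30,390,60))]: print(((proj(cs,P_)-[120,140])*3).round(0),np.round(P_,3))
```

```text
[[ 0.6885  0.0302  0.115 ]
 [ 0.5943 -0.0621  0.115 ]
 [ 0.4701 -0.0262  0.115 ]
 [ 0.4323  0.0999  0.115 ]
 [ 0.5266  0.1948  0.115 ]
 [ 0.6532  0.1577  0.115 ]]
hub [[0.56055647 0.06520293 0.075     ]]
[ 0.56083784  0.06570256 -0.26386224] -15.118192887010375 [ 0.2 -1.1 -0.5 -0.3  2.8  1.2 -1.1 -0.2 -0.3  1.5 -1.2 -1.1]
dispenser yaw 14.881807112989623
hub [0.5608 0.0657 0.075 ] [[229.8 198.2]] [[239. 385.]]
station [0.6362 0.0857 0.098 ] [[221.7 166.1]] [[215. 288.]]
push [0.4334 0.1001 0.115 ] [[213.6 249.9]] [[191. 540.]]
mouth [0.6362 0.0857 0.14  ] [[220.7 162.1]] [[212. 276.]]
[[265. 258.]] [0.654 0.159 0.115]
[[449. 316.]] [0.527 0.193 0.115]
[[592. 215.]] [0.433 0.1   0.115]
[[545.  84.]] [ 0.467 -0.027  0.115]
[[388.  44.]] [ 0.595 -0.062  0.115]
[[252. 118.]] [0.688 0.031 0.115]
```

```bash
cat >> h.py <<'E'
C=np.array([.5608,.0657]); A=np.radians(14.88)
def W(x,y,z): return np.array([C[0]+x*np.cos(A)-y*np.sin(A),C[1]+x*np.sin(A)+y*np.cos(A),z])
E
python3 - <<'E'
from h import *
s=arm.read_state(); Rt=q2R(s["orientation"]); print("tool axes (cols x y z)\n",Rt.round(3))
ct=cam("top");cs=cam("side")
for x in(.074,.08,.086):
    print(x,"top",((proj(ct,W(x,0,.1405))-[150,70])*3).round(0),"side",((proj(cs,W(x,0,.1405))-[120,140])*3).round(0))
# mouth seen: two-view triangulation of mouth-rim centre
crop(ct,190,120,240,180,10,"topm.png"); crop(cs,185,170,235,220,10,"sidem.png")
print("gel",plane(ct,[[150,275]],.15))
print("rack",plane(ct,[[88,215],[155,195],[162,228],[98,247]],.05))
E
```

```text
tool axes (cols x y z)
 [[-0.946 -0.     0.325]
 [-0.325  0.    -0.946]
 [-0.    -1.    -0.   ]]
0.074 top [[213. 281.]] side [[312. 154.]]
0.08 top [[211. 274.]] side [[304. 155.]]
0.086 top [[210. 267.]] side [[295. 156.]]
gel [[0.37674527 0.23661094 0.15      ]]
rack [[0.51946388 0.41850135 0.05      ]
 [0.57122636 0.25475322 0.05      ]
 [0.48830475 0.23402373 0.05      ]
 [0.44053827 0.38893934 0.05      ]]
```

View pics/topm.png

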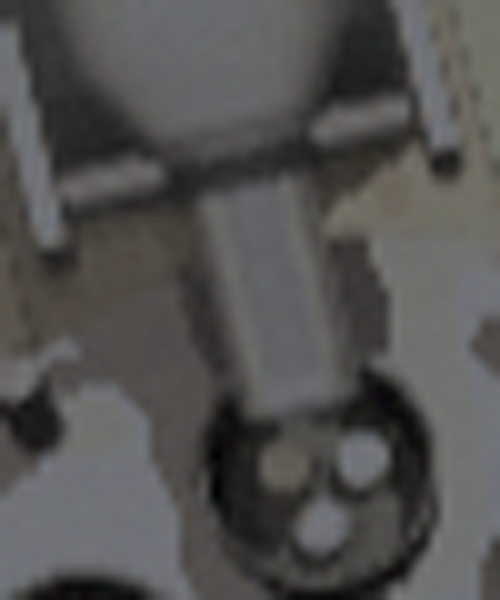

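View pics/sidem.png

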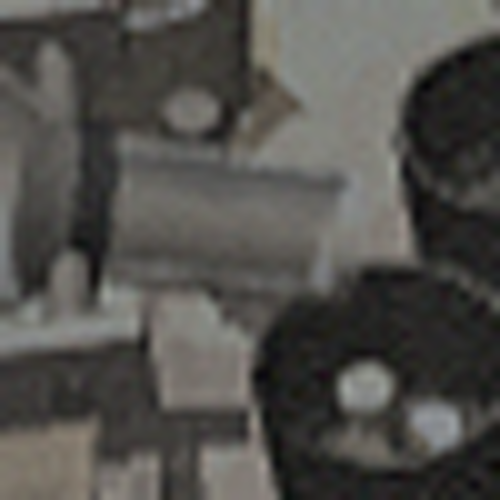

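The fitted post positions agree in both views. The carousel axis is at (0.561, 0.066), yaw is 14.9°, and the push post is at (0.433, 0.100). I'll shut the fingers and move over above that point.

```bash
python3 -m creep '[[-1,0,-1,0],[-1,0,-1,0],[-1,0,-1,0],[-1,0,-1,0],[-1,0,-1,0],[-1,0,-1,0],[-1,0,-1,0],[-1,0,-1,0]]' -1 30
python3 -m creep '[[-1,0,-1,0],[-1,0,-1,0],[-1,0,-1,0],[-1,0,-1,0],[-1,0,-1,0],[-1,0,-1,0],[-1,0,-1,0],[-1,0,-1,0]]'
python3 -m creep '[[-1,0,-1,0],[-1,0,-1,0],[-1,0,-1,0],[-1,0,-1,0],[-1,0,-1,0],[-1,0,-1,0],[-1,0,-1,0],[0,0,0,0]]'
```

```text
time_s: 1.45
position: [0.3108, -0.4106, 0.2315]
orientation: [-0.116, 0.116, -0.697, 0.698]
ft_force: [-0.0, -0.5, -0.4]
finger_gap: -0.0001
time_s: 2.45
position: [0.4102, -0.2074, 0.2315]
orientation: [-0.117, 0.116, -0.697, 0.698]
ft_force: [0.1, 0.3, 0.1]
finger_gap: 0.0002
time_s: 3.45
position: [0.4971, -0.0292, 0.2314]
orientation: [-0.117, 0.117, -0.697, 0.697]
ft_force: [0.4, 0.4, 1.2]
finger_gap: -0.0001
```

```bash
python3 -m creep '[[0,0,-1,0],[0,0,-1,0],[0,0,-1,0],[0,0,-1,0],[0,0,-1,0],[0,0,-1,0],[0,0,-1,0],[0,0,-1,0]]'
python3 -m creep '[[0,0,-1,0],[0,0,-0.4,0.97],[0,0,0,0.97],[0,0,0,0.97],[0,0,0,0]]'
python3 - <<'E'
from h import *
s=arm.read_state();print(s["position"],s["q"]);print(q2R(s["orientation"]).round(3))
c=cam("wrist");cv2.imwrite("pics/w2.png",c["img"][:,:,::-1]); c=cam("side");cv2.imwrite("pics/s2.png",c["img"][:,:,::-1])
E
```

```text
time_s: 4.45
position: [0.4439, 0.1223, 0.2314]
orientation: [0.117, -0.116, 0.697, -0.697]
ft_force: [-0.0, -0.8, 0.3]
finger_gap: 0.0001
time_s: 5.08
position: [0.4352, 0.1481, 0.2313]
orientation: [0.015, -0.015, 0.707, -0.707]
ft_force: [0.7, -1.3, 0.6]
finger_gap: -0.0003
[0.43515539 0.14807505 0.23134005] [ 8.05112667e-02 -2.20586913e-01  2.02780867e+00 -6.79911595e-06
  1.33422530e+00  1.60979389e+00]
[[-0.999  0.     0.042]
 [-0.042  0.    -0.999]
 [-0.    -1.     0.   ]]
```

View pics/w2.png

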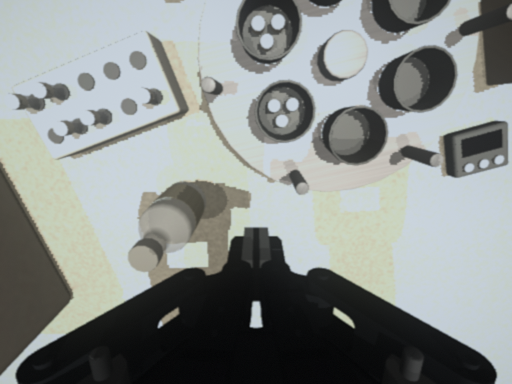

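View pics/s2.png

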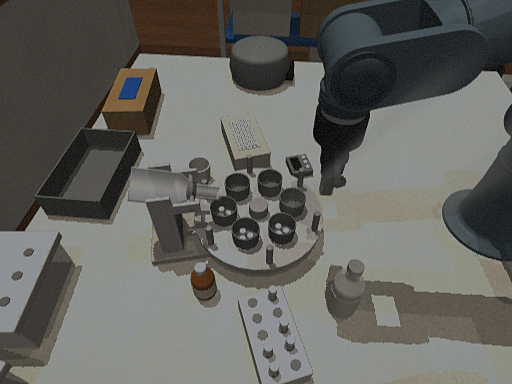

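The wrist view shows the push post's top at about (301,188). The gel bottle is at about (165,225), clear of the fingers to the left. I'll check the post position from this view.

Run:
```python
from h import *
c=cam("wrist")
print(plane(c,[[301,188],[434,159],[208,86]],.115)); print(proj(c,[W(-.1143,.066,.115),W(-.1143,-.066,.115)]))
print("gel cap",plane(c,[[145,254]],.16), "tip px",proj(c,[arm.read_state()["position"]]))
```

```text
[[ 0.43463884  0.1019358   0.115     ]
 [ 0.46920774 -0.02378891  0.115     ]
 [ 0.52611167  0.19359815  0.115     ]]
[[302.68102607 189.27030554]
 [437.2552425  161.11814594]]
gel cap [[0.38103402 0.24371269 0.16      ]] tip px [[255.09419731 242.09436479]]
```

```bash
python3 -m creep '[[0,0,0.7,0],[0,1,0,0],[0,1,0,0],[0,1,0,0],[0,1,0,0],[0,1,0,0],[0,0,0,0]]'
python3 - <<'E'
from h import *
c=cam("wrist");cv2.imwrite("pics/w3.png",c["img"][:,:,::-1]); print(c["p"],arm.read_state()["position"],proj(c,[W(-.1143,.066,.115)]))
E
```

```text
time_s: 6.1
position: [0.4351, 0.1327, 0.1299]
orientation: [-0.013, 0.015, -0.707, 0.707]
ft_force: [-0.2, 0.2, 0.5]
finger_gap: -0.0001
[0.51262193 0.13562134 0.27184215] [0.43601274 0.13293127 0.13107575] [[305.66488246 235.00133274]]
```

View pics/w3.png

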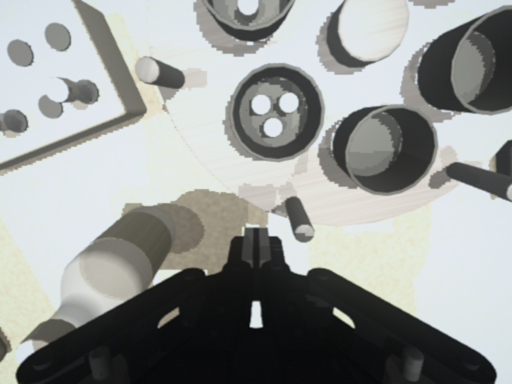

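```bash
python3 -m creep '[[0,1,0,0],[0,1,0,0],[0,0,0.5,0],[0,0,0.4,0],[0,0,0.4,0],[0,0,0.4,0],[0,0,0,0]]'
```

```text
time_s: 7.02
position: [0.4383, 0.099, 0.0919]
orientation: [0.014, -0.013, 0.707, -0.707]
ft_force: [0.5, 2.7, 1.4]
finger_gap: 0.0001
```

```bash
python3 -m creep '[[0,0,0.4,0],[0,0,0.4,0],[0,0,0.4,0],[0,0,0.4,0],[0,0,0,0]]'
python3 - <<'E'
from h import *
print(arm.read_state()["ft_force"])
c=cam("wrist");cv2.imwrite("pics/w4.png",c["img"][:,:,::-1])
E
```

```text
time_s: 7.65
position: [0.439, 0.0668, 0.0913]
orientation: [-0.014, 0.014, -0.707, 0.707]
ft_force: [0.0, 2.1, 1.0]
finger_gap: 0.0005
[0.017791   2.07621093 0.98405229]
```

View pics/w4.png

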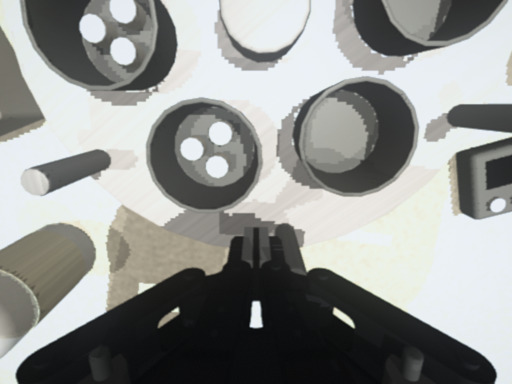

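The post at (290,235) is against the finger, and the carousel has turned about 0.3 rad. I'll go on more slowly towards half way.

```bash
python3 -m creep '[[0,0,0.3,0],[0,0,0.3,0],[0,0,0.2,0],[0,0,0,0]]'
```

```text
time_s: 8.2
position: [0.4393, 0.0512, 0.0911]
orientation: [-0.014, 0.014, -0.707, 0.707]
ft_force: [0.1, 0.4, -0.2]
finger_gap: 0.0006
```

```bash
python3 -m creep '[[0,0,0.2,0],[0,0,0.2,0],[0,0,0,0],[0,0,0,0]]'
python3 - <<'E'
from h import *
c=cam("wrist");cv2.imwrite("pics/w5.png",c["img"][:,:,::-1])
E
```

```text
time_s: 8.7
position: [0.4399, 0.0436, 0.0913]
orientation: [0.014, -0.014, 0.707, -0.707]
ft_force: [-0.4, 0.5, 0.5]
finger_gap: 0.0
```

View pics/w5.png

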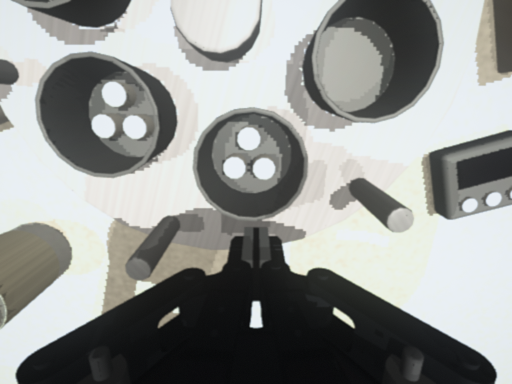

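The carousel has sprung on: the pushed post is now at (398,215) and the following one at (140,262), both clear of the finger. I'll lift and measure the angle.

```bash
python3 -m creep '[[0,-1,0,0],[0,-1,0,0],[0,-1,0,0],[0,-1,0,0],[0,-1,0,0],[0,-1,0,0],[0,-1,0,0],[0,-0.5,0,0]]'
python3 - <<'E'
from h import *
c=cam("wrist");cv2.imwrite("pics/w6.png",c["img"][:,:,::-1])
s=arm.read_state();print(s["position"])
a=[W(.132*np.cos(t),.132*np.sin(t),.115) for t in np.radians([150,210,90,270])];print(proj(c,a).round(0))
E
```

```text
time_s: 9.75
position: [0.4403, 0.0436, 0.2424]
orientation: [-0.015, 0.014, -0.707, 0.707]
ft_force: [0.3, 0.2, 0.1]
finger_gap: -0.0
[0.44066782 0.04353869 0.24326978]
[[200. 187.]
 [327. 160.]
 [ 98.  87.]
 [383.  17.]]
```

View pics/w6.png

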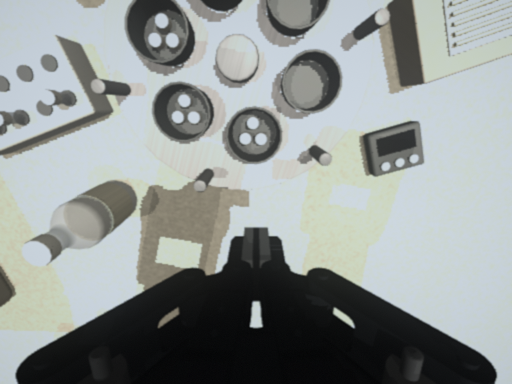

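The posts measure within about 3 px of the predicted click positions, so it moved exactly one click. Next I'll turn the tool back and go above the neck.

```bash
python3 -m creep '[[0,0,0.5,-0.73],[-0.5,0,0,-0.73],[-1,0,0,-0.73],[-1,0,0,0],[-1,0,0,0],[-1,0,0,0],[-1,0,0,0],[0,0,0,0]]'
python3 - <<'E'
from h import *
c=cam("wrist");cv2.imwrite("pics/w7.png",c["img"][:,:,::-1])
s=arm.read_state();p=s["position"];Rt=q2R(s["orientation"]);print(p,Rt.round(3))
print("pred mouth,tap,neckend",proj(c,[W(.087,0,.1405),W(.099,0,.161),W(.140,0,.1585)]).round(0))
print("to go tool mm",(Rt.T@(W(.094,0,.2)-p)*1000).round(1))
E
```

```text
time_s: 10.8
position: [0.5473, 0.0591, 0.2402]
orientation: [0.091, -0.092, 0.701, -0.701]
ft_force: [-0.3, 0.1, -0.6]
finger_gap: -0.0002
[0.54671733 0.05898056 0.24021367] [[-0.967 -0.002  0.256]
 [-0.256  0.    -0.967]
 [ 0.002 -1.    -0.001]]
pred mouth,tap,neckend [[251.  72.]
 [251.  52.]
 [251. -12.]]
to go tool mm [-109.4   40.    -2.9]
```

View pics/w7.png

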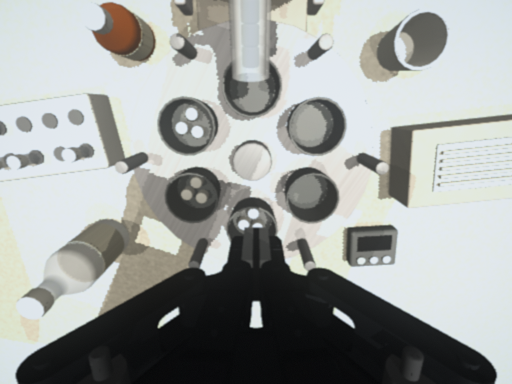

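The wrist view shows the neck centred at column 251 with its mouth edge at row 80, and an empty cup under it at (252,88). I'll refine the mouth's x from the rim edge and then move over.

```bash
python3 - <<'E'
from h import *
c=cam("wrist")
P=plane(c,[[251,80]],.155)[0]; d=P[:2]-C; print("upper rim in dispenser",d@[np.cos(A),np.sin(A)],d@[-np.sin(A),np.cos(A)])
E
python3 -m creep '[[-1,0,0,0],[-1,0,0,0],[-1,0,0,0],[-1,0.5,0,0],[-1,0.5,-0.15,0],[-0.4,0.5,0,0],[0,0,0,0]]'
python3 - <<'E'
from h import *
s=arm.read_state();p=np.array(s["position"]);d=p[:2]-C; print(p,s["ft_force"],"disp",d@[np.cos(A),np.sin(A)],d@[-np.sin(A),np.cos(A)])
c=cam("side"); crop(c,100,60,340,240,3,"s8.png")
E
```

```text
upper rim in dispenser 0.07942356853017779 0.00014368380424923996
time_s: 11.78
position: [0.6498, 0.0893, 0.2099]
orientation: [0.09, -0.092, 0.701, -0.701]
ft_force: [-0.3, 0.1, 0.3]
finger_gap: -0.0002
[0.64981312 0.08929257 0.20988766] [-0.26480542  0.12882275  0.30975831] disp 0.0920866018157385 -5.675525846251122e-05
```

View pics/s8.png

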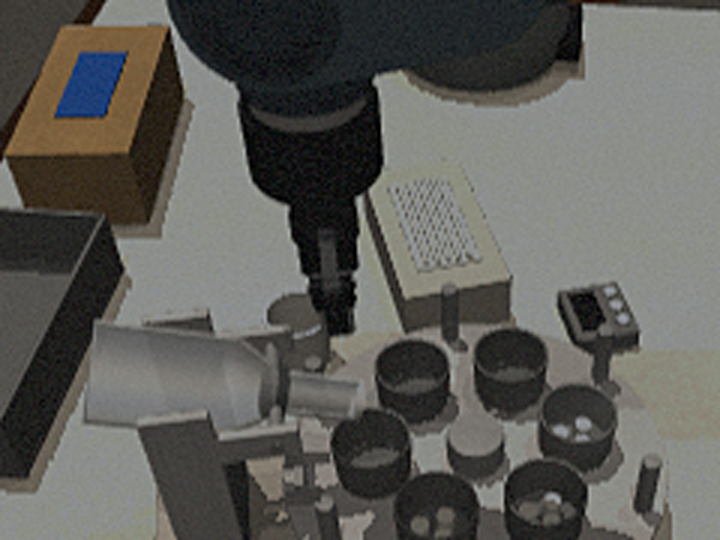

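The finger is above the neck, and the side view shows the way clear. I'll descend and then step gently.

```bash
python3 -m creep '[[0.15,0.5,0,0],[0,0.5,0,0],[0,0.5,0,0],[0,0.3,0,0],[0,0.2,0,0],[0,0,0,0]]'
```

```text
time_s: 12.58
position: [0.6479, 0.0887, 0.171]
orientation: [0.091, -0.091, 0.701, -0.701]
ft_force: [-0.8, -0.8, 0.7]
finger_gap: 0.0001
```

```bash
python3 -m creep '[[0,0.2,0,0],[0,0.15,0,0],[0,0,0,0]]'
```

```text
time_s: 12.95
position: [0.6477, 0.0887, 0.1639]
orientation: [0.091, -0.091, 0.701, -0.701]
ft_force: [-0.6, -1.0, 0.3]
finger_gap: -0.0001
```

```bash
python3 -m creep '[[0,0.15,0,0],[0,0.1,0,0],[0,0,0,0]]'
python3 - <<'E'
from h import *
c=cam("side"); crop(c,150,140,310,260,5,"s9.png")
E
```

```text
time_s: 13.32
position: [0.6482, 0.0887, 0.1596]
orientation: [-0.092, 0.091, -0.701, 0.701]
ft_force: [1.2, 0.2, 2.0]
finger_gap: -0.0002
```

View pics/s9.png

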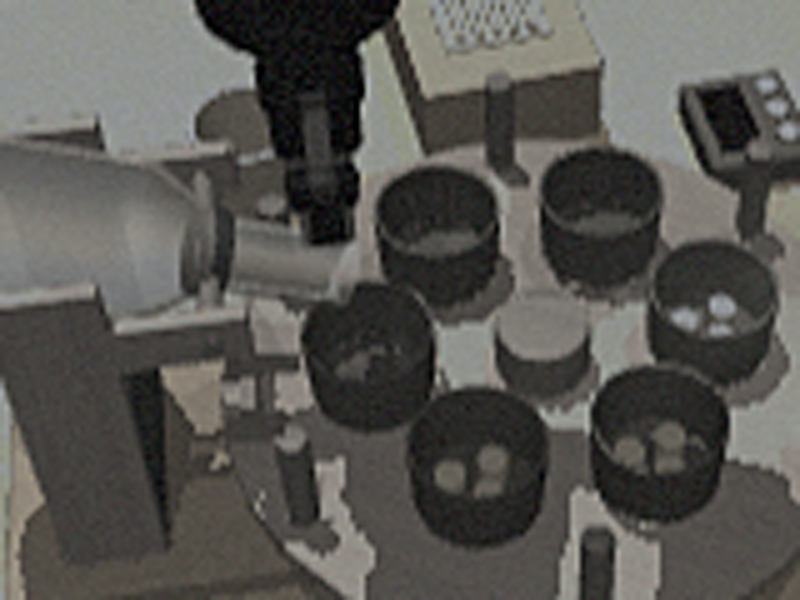

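Contact: about 2 N at z = 0.160. I'll press on towards 9–10 mm of travel, watching the force.

```bash
python3 -m creep '[[0,0.2,0,0],[0,0.1,0,0],[0,0,0,0]]'
```

```text
time_s: 13.75
position: [0.6482, 0.0887, 0.1535]
orientation: [-0.091, 0.091, -0.701, 0.701]
ft_force: [0.1, 0.1, 3.6]
finger_gap: 0.0004
```

```bash
python3 -m creep '[[0,0.1,0,0],[0,0,0,0],[0,0,0,0]]'
python3 - <<'E'
from h import *
c=cam("side"); crop(c,150,140,310,260,5,"s10.png")
E
```

```text
time_s: 14.12
position: [0.648, 0.0886, 0.1514]
orientation: [-0.091, 0.091, -0.701, 0.701]
ft_force: [0.2, 0.1, 4.8]
finger_gap: 0.0001
```

View pics/s10.png

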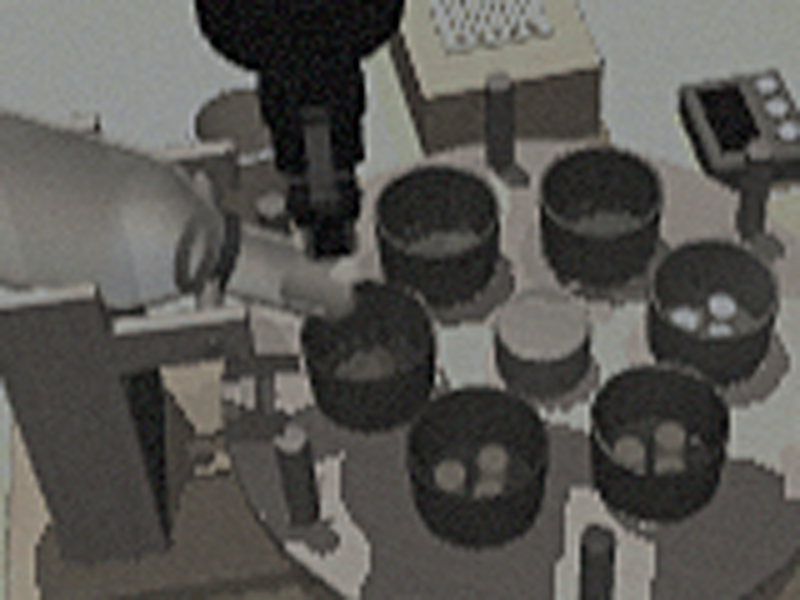

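The bottle nods, and its shade suggests a stopper moving near the mouth. I'll press a little deeper.

```bash
python3 -m creep '[[0,0.1,0,0],[0,0,0,0],[0,0,0,0]]'
python3 - <<'E'
from h import *
c=cam("side"); crop(c,180,170,260,230,8,"s11.png")
E
```

```text
time_s: 14.55
position: [0.648, 0.0886, 0.1495]
orientation: [-0.091, 0.091, -0.701, 0.701]
ft_force: [0.0, 0.1, 5.5]
finger_gap: -0.0001
```

View pics/s11.png

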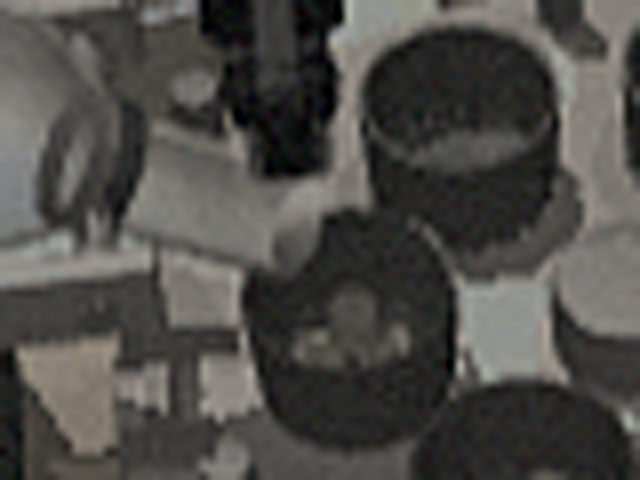

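Three pale shapes now show in the cup, at (310,345), (350,310) and (395,335) in the crop. I'll hold a moment longer, then lift.

```bash
python3 -m creep '[[0,0,0,0],[0,0,0,0],[0,0,0,0],[0,0,0,0],[0,0,0,0]]'; python3 -m creep '[[0,-0.2,0,0],[0,-0.3,0,0],[0,-0.5,0,0],[0,-1,0,0],[0,-1,0,0],[0,-1,0,0],[0,-1,0,0],[0,0,0,0]]'; python3 -m creep '[[1,0,0,0],[1,0,0,0],[1,0,0,0],[1,0,0,0],[1,0,0,0],[1,0,0,0],[0,0,0,0]]'
python3 - <<'E'
from h import *
c=cam("side"); crop(c,180,150,280,225,8,"s12.png")
c=cam("wrist");cv2.imwrite("pics/w12.png",c["img"][:,:,::-1])
E
```

```text
time_s: 15.22
position: [0.648, 0.0886, 0.1495]
orientation: [-0.091, 0.091, -0.701, 0.701]
ft_force: [0.1, -0.1, 5.6]
finger_gap: 0.0002
time_s: 16.23
position: [0.6491, 0.0887, 0.2523]
orientation: [-0.093, 0.09, -0.701, 0.701]
ft_force: [0.3, -0.5, -1.0]
finger_gap: 0.0002
time_s: 17.1
position: [0.5309, 0.0579, 0.2485]
orientation: [0.091, -0.092, 0.701, -0.701]
ft_force: [0.4, 0.6, -0.0]
finger_gap: -0.0
```

View pics/s12.png

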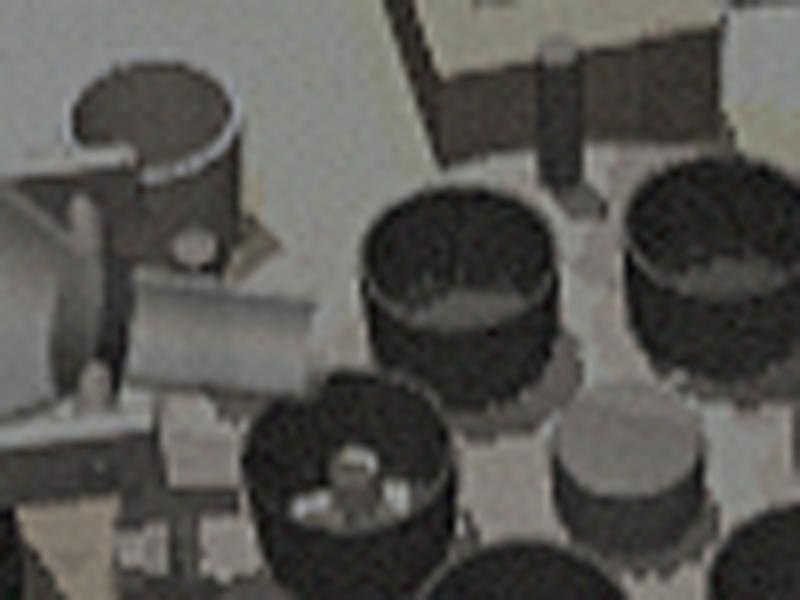

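View pics/w12.png

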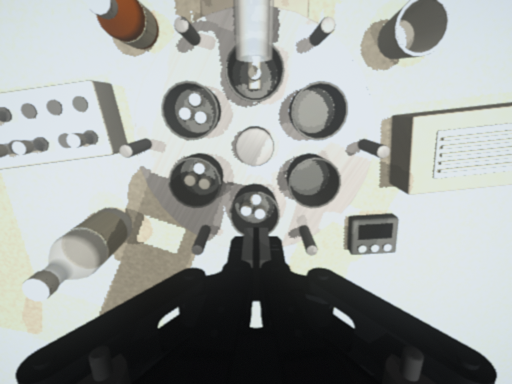

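```bash
python3 -m creep '[[1,0,0,0],[1,0.5,0,0],[1,0.5,0,0],[0,0.5,0,0],[0,0.5,0,0],[0,0,0,0]]'
python3 - <<'E'
from h import *
c=cam("wrist"); cv2.imwrite("pics/w13.png",c["img"][:,:,::-1])
u,v=proj(c,[W(.078,0,.08)])[0].astype(int);print(u,v)
v0=max(v-60,0);crop(c,u-60,v0,u+60,v0+100,6,"w13c.png")
c=cam("top"); crop(c,190,110,250,190,7,"t13.png")
E
```

```text
time_s: 17.95
position: [0.474, 0.0428, 0.2083]
orientation: [0.091, -0.092, 0.701, -0.701]
ft_force: [0.8, -0.0, 0.0]
finger_gap: -0.0001
255 -8
```

View pics/w13c.png

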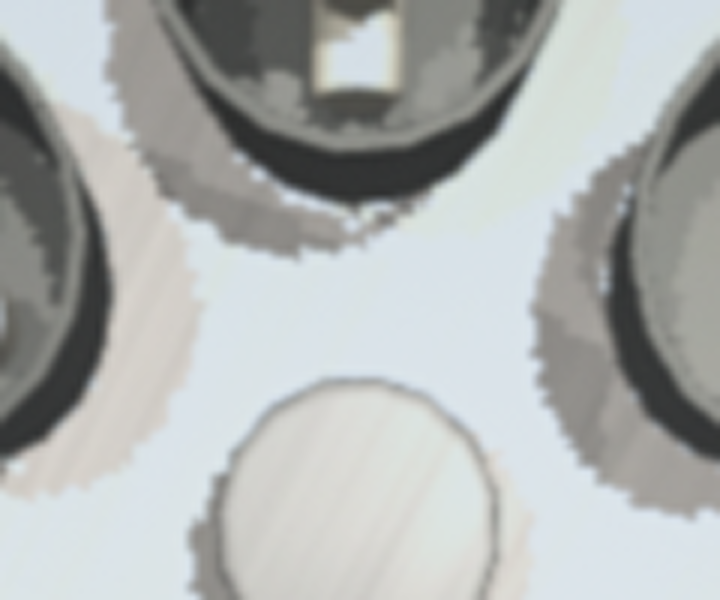

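View pics/t13.png

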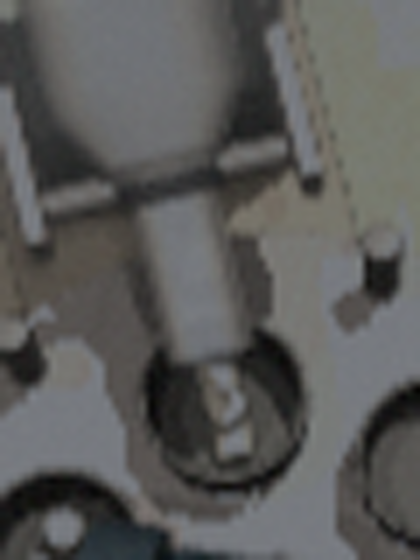

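Run:
```python
from h import *
im=cv2.imread("pics/w12.png"); cv2.imwrite("pics/w12c.png",cv2.resize(im[0:110,205:305],None,fx=5,fy=5,interpolation=cv2.INTER_CUBIC))
for n,uv,cc in (("side",[[218.8,213.1],[223.8,207.5],[229.4,211.9]],cam("side")),("top",[[222.5,174],[221.7,167.5]],cam("top"))):
    for z in(.068,.076):
        P=plane(cc,uv,z)[:,:2]-C; print(n,z,(P@np.array([[np.cos(A),-np.sin(A)],[np.sin(A),np.cos(A)]])*1000).round(1).tolist())
c=cam("side"); crop(c,195,180,250,225,14,"s14.png")
```

```text
side 0.068 [[90.5, -1.0], [77.7, -15.4], [66.5, -0.5]]
side 0.076 [[90.5, 5.4], [77.8, -8.8], [66.8, 5.8]]
top 0.068 [[65.1, 2.7], [81.7, 0.6]]
top 0.076 [[63.4, 2.7], [79.9, 0.7]]
```

View pics/w12c.png

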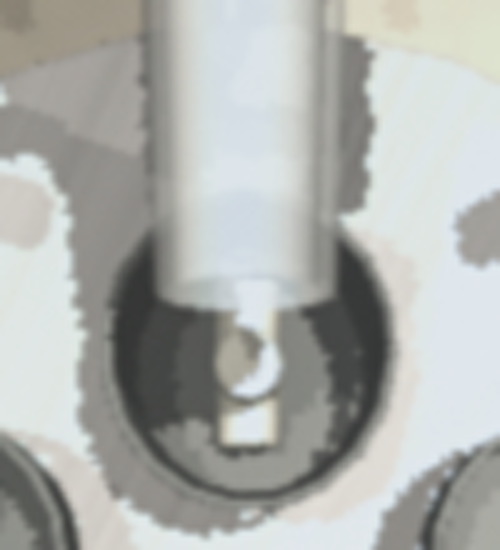

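View pics/s14.png

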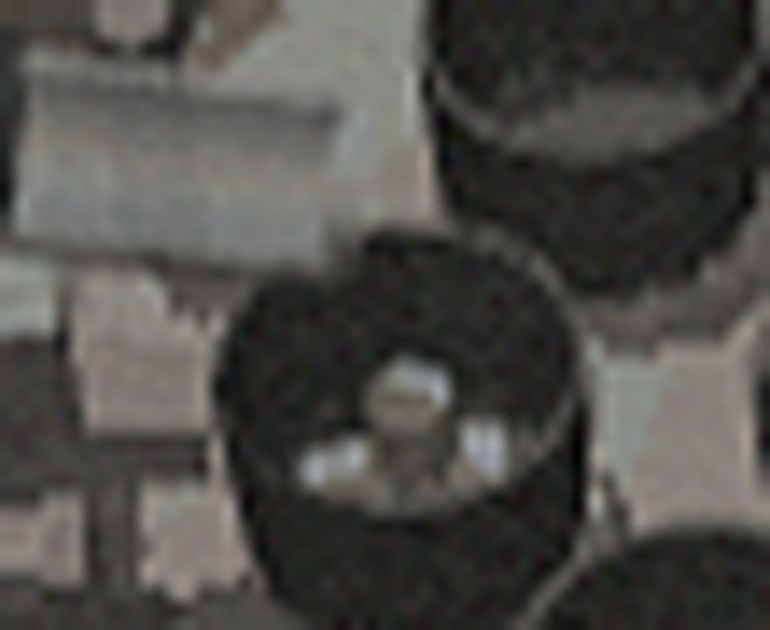

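All views agree: three stoppers are in the cup, one lying on each side and one upright between them. Its top is about 26 mm above the floor, so its centre is below the rim. The neck looks empty and back at rest, so I'll do a last carousel and bystander check and then hand in.

Run:
```python
from h import *
c=cam("top"); cv2.imwrite("pics/tf.png",c["img"][:,:,::-1])
c=cam("side"); cv2.imwrite("pics/sf.png",c["img"][:,:,::-1])
a=cv2.imread("pics/side0.png").astype(int);b=cv2.imread("pics/sf.png").astype(int)
# neck/mouth window & bystander windows: mean abs diff
for n,(x0,y0,x1,y1) in dict(neck=(195,180,222,205),amber=(185,258,222,302),rack=(235,285,315,384),gel=(322,258,370,320),beaker=(188,155,212,182),swab=(220,110,270,168),timer=(285,152,315,178)).items(): print(n,abs(a-b)[y0:y1,x0:x1].mean().round(1))
s=arm.read_state();print(s["time_s"],s["ft_force"].round(1))
```

```text
neck 10.9
amber 5.4
rack 6.1
gel 13.8
beaker 5.0
swab 5.8
timer 17.5
18.3 [-0.6 -0.1  0.6]
```

View pics/sf.png

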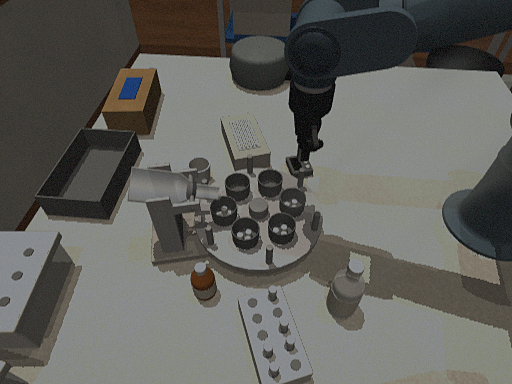

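```bash
python3 -c "
from plant import arm
print(arm.close_job())"
```

```text
the job is handed in; nothing more can be done
None
```

The job is handed in, about 18 s into the 42 s allowed. The stoppers are in the cup after one click and one slow press; no verdict was reported.

**What I did:** I pushed the post with shut fingers at about 2–3 N until the carousel sprang on one click by itself. I then pressed the neck down about 12 mm and held it for about a second, and all three stoppers slid out. The highest force reading was 5.6 N. I lifted off and backed away.

**Last checks:**
- **Carousel:** after the push the posts were within about 3–6 px of the predicted click positions, which confirms one step. I did not measure the angle again after the tapping, but the last views look unchanged.
- **Stoppers:** side, top and wrist views show three in the cup. Two lie on their sides and one stands between them, its top about 26 mm above the cup floor, so its centre is below the rim.
- **Bottle:** it looks back at rest with the neck empty.
- **Bystanders:** the final side view shows none displaced. The image comparison came out higher for three windows:
  - the gel bottle, from the arm's shadow
  - the timer, partly hidden behind the gripper
  - the neck, which I put down to the stoppers leaving it
- **Robot:** the fingers were clear of everything, and the wrist force was only sensor noise.

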